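# Push the used-up glue stick through the sprung lid of the desk bin

### The job

The glue stick with the orange cap is used up: throw it away in the desktop waste bin by pushing it down through the bin's sprung two-leaf lid until it is right inside and the lid can close behind it. Push it through rather than dropping it on the lid, and leave the green-capped and blue-capped glue sticks standing where they are.

Things in the scene. Friction and masses are not known exactly. Their poses are not given: they have to be found in the camera images.
- stick_orange: Used-up glue stick: white barrel, ORANGE cap; rigid cylinder 30 mm dia x 100 mm, 45 g; origin at its middle, z along it. Grip the cap (top 32 mm): the foot leads. Fingers closing along the bin's x follow it in and hold the leaves off it: with fingertips 35-45 mm below the rim, open them some 25 mm wider and it falls in. Gripped across y, the leaves clamp it until pushed on down with shut fingers.
- bin: Grey bin, dark rim, fixed: 196 (x) x 156 (y) x 170 mm tall; origin under its centre, z up. Top opening 136 (x) x 100 (y), centred, shut by two level aluminium leaves meeting along the y axis, each 67 mm, hinged at x = +-68, swinging down into the bin up to 86 deg. Springs (0.04 N m each; 1-3 N of push at the middle opens them, the stick's weight does not) shut them again. Floor 165 mm below rim.
- stick_green: A glue stick with a GREEN cap: same size and shape as the used-up one, still good. It stands upright on the worktop among the others; origin at its middle (50 mm above its foot). It must stay standing where it is.
- stick_blue: A glue stick with a BLUE cap: same size and shape as the used-up one, still good. It stands upright on the worktop among the others; origin at its middle (50 mm above its foot). It must stay standing where it is.
There are look-alikes about, which are no part of the job. What is shaped like the stick_orange but pink or purple is not meant.

How it is judged:
On the way:
1. the orange-capped stick is pushed down through the lid's opening by the fingers (z of stick_orange in the frame of bin between 0.08 and 0.19 m and x of stick_orange in the frame of bin between -0.05 and 0.05 m and y of stick_orange in the frame of bin between -0.04 and 0.04 m and contact force between the fingers and stick_orange above 0.3 N), for 0.1 s.
At the end, for the whole second after the job is handed in: The orange-capped stick is let go inside the bin, its middle less than 75 mm above the bin's underside (wholly below the lid's leaves); the green-capped and blue-capped sticks stand upright (within 11 degrees), no more than 30 mm from where they were (z of stick_orange in the frame of bin between 0 and 0.075 m and x of stick_orange in the frame of bin between -0.095 and 0.095 m and y of stick_orange in the frame of bin between -0.075 and 0.075 m and angle between each of stick_green, stick_blue's own z axis and vertical below 0.2 rad); the robot touches nothing.
It fails at once if the green-capped stick is moved by more than 30 mm (distance of stick_green from where it was at the start of the episode above 0.03 m).
It fails at once if the blue-capped stick is moved by more than 30 mm (distance of stick_blue from where it was at the start of the episode above 0.03 m).
It also fails if it takes over 40 s, if anything falls off the work surface, if the arm or the gripper's body presses on something with over 40 N, if the wrist force passes 120 N, or if a joint passes its speed limit or range.

### The arm

A 6-joint arm with a two-finger parallel gripper is mounted at the origin on a cart in front of the work surface, level with it; the furniture and walls round the work are solid. World frame = base frame: x ahead of the robot, y to its left, z up, the work surface at z = 0. Lengths are in m, angles in rad, forces in N, time in s.
With the tool pointing down it reaches from about 0.25 to 0.8 m from the base axis. Payload 8.5 kg.
Tool frame: the origin (TCP) lies between the finger pads; the fingertips stand ctrl.finger_overhang ahead of it and the grasp point (between the pads) lies 6 mm ahead of it (ctrl.finger_overhang is the distance from the TCP to the fingertips, in m); y points along the fingers, x is the direction in which the jaws open and shut, and the axes are right-handed (so a half turn about y gives the same grasp; the last joint's range is limited). The gripper opens to 85 mm and grips with 20 to 120 N. Pads are 22 mm wide; open, the fingers measure 114 mm over their backs; the gripper's body (76 mm by 85 mm) begins 54 mm behind the grasp point. The pads swing forward as they close: fully open they stand 13 mm farther back than shut.
Start: joints at [1.221, 0.238, -0.013, 1.319, 0, 1.571], TCP at [0.18, 0.493, 0.256] pointing down, gripper open.
Joint ranges: [-2.66, 2.66], [-1.03, 1.9], [-1.14, 1.46], [-1.82, 2.27], [-1.45, 1.34], [-3.14, 3.14]. Speed limits (rad/s): [2.22, 2.22, 2.79, 3.14, 3.14, 3.14].

### API

Orientations are given as a unit quaternion [w, x, y, z].
In Python, from rig import ctrl gives the robot as it stands. The module is installed in compiled form; this text tells all that it offers.
- The arm moves only by the tool carry_out, never from a script. Its argument "commands" is a list that holds one entry, the list of rows, each a list of 4 numbers: the shift along the world's x, y, z in cm, then the turn about the world's z in rad. A call has 1 to 5 rows; each row is the pose to reach, as a shift and turn from the pose measured when the call began; what a row does not reach only later rows make up. A row lasts 1/8 s, in which the tool goes at most 62.5 mm and 10.7 degrees, less where a joint would pass 70% of its speed; a pose out of reach is approached as far as the arm can. A call with a gripper value outside its range is refused whole. "hand" is the opening in per cent of the stroke, from 0 (shut) to 100 (fully open), set as the call begins (left out, the last holds). The fingers move at their own pace and stop on an object; the grip force is fixed at half the most. Time passes only in rows, so rows that repeat a pose let the fingers close. It gives the time, the measured TCP pose, the force and the opening at its end, in the units of the state.
- ctrl.sense(): the state, without advancing time (a new reading comes with each control period).
- ctrl.grab_frame(name): name is "scene" or "top" or "wrist"; returns (picture, depth): 480x640x3 uint8, red, green, blue; 480x640 float32, m along the optical axis (not along the pixel's ray), 0 where there is no reading.
- ctrl.calibration(name): a dict with "camera_matrix" (3x3 intrinsics, pixels), "position" and "orientation" of the camera in the world; the wrist camera has in their place "T_tool_cam" (4x4, takes a point from camera to tool coordinates, whose origin is the TCP and whose axes are the tool frame's). Camera axes: x right, y down, z forward; pixel columns grow to the right and rows downward; lengths in m; the calibration is good to about 2 mm. A picture is of the moment at which its call begins: read the wrist's pose just before it. calibration takes no time and is no camera call.
- ctrl.job_done(): hands the job in, once; it reports no verdict.
Trained networks look in the newest picture that a camera, given by its name, has taken for a name from the list of things; names that differ only in an ending like _2 or _b are one class to them, and where a whole thing is asked for, a point or a joint stands for the part that bears it (a point fixed in the world has none). Each returns a list of dicts, best first, with "score" (0 to 1); they miss things now and then, are a little off and sometimes report something else, mostly with a low value. They report only what shows in the picture. A call takes as long as a camera call. They do not tell look-alikes from the thing itself.
- ctrl.boxes_of(target, camera): "centre" ([x, y, z] in m, in world coordinates, good to about 4 mm: the middle of the surface that is visible of it).
- ctrl.regions_of(target, camera): "pixels" (480x640 bool, what is visible of it).
- ctrl.landmark_of(target, camera): "centre" ([x, y, z] in m, in world coordinates, good to about 4 mm: a listed point, or the origin of a listed thing).
The state is a dict: "t": time; "qpos": joint angles; "qvel": joint speeds; "joint_torque": joint torques, N m; "ee_pos": TCP position; "ee_rot": TCP orientation; "ft_force": force on the tool from outside, world axes, zero at the start; "ft_torque": the same for the moment, N m; "finger_gap": finger opening in m.
Only numpy, scipy, OpenCV 4.12 (cv2) and the standard library are available. Lean on these libraries where they do the work, as an engineer would, in place of code of your own. Each camera call takes 0.05 s, during which the arm holds its last target. There are 200 camera calls.

## Working session

There is one attempt and no reset: what is moved stays moved. The work goes in short steps, Python scripts to look and compute and a tool call to move; the robot and the scene stay as the last step left them, time stands still between calls to the robot, and variables do not carry over. Pictures are saved under pics/ and viewed, about 8 in all and at most 12, crops included, and the job is handed in when it is done.

Besides the shell and the picture viewer there is one more tool, called after "Request:" in YAML: its name, and indented under it one key for each argument. carry_out: Moves the arm, as the interface text tells. Its arguments: {"type":"object","properties":{"commands":{"type":"array"},"hand":{"type":"number"}},"required":["commands"]}

```bash
mkdir -p pics; python3 - <<'E'
from rig import ctrl
import cv2,numpy as np
s=ctrl.sense();print(s['t'],s['ee_pos'],s['ee_rot'],s['finger_gap'],ctrl.finger_overhang)
ims=[]
for c in("scene","top"):
    p,d=ctrl.grab_frame(c); ims.append(p); np.savez(f'pics/{c}.npz',p=p,d=d)
    k=ctrl.calibration(c);print(c,k['position'],k['orientation'],k['camera_matrix'][0][0])
    for n in("stick_orange","stick_green","stick_blue","bin"):
        print(n,[(np.round(r['centre'],3).tolist(),round(r['score'],2)) for r in ctrl.landmark_of(n,c)])
    cv2.imwrite(f'pics/{c}.png',p[:,:,::-1])
E
```

```text
0.0 [0.17980181 0.49286301 0.2556771 ] [-0.5790832   0.57968131  0.4049526  -0.40576548] 0.0853109522274483 0.025
scene [ 0.22749485 -0.65078188  0.75881569] [-0.36893444  0.90298151 -0.20416317  0.08263877] 565.6276532988965
stick_orange [([0.522, -0.335, 0.053], 0.82), ([0.539, -0.271, 0.049], 0.8), ([0.558, -0.203, 0.049], 0.77), ([0.483, -0.207, 0.046], 0.55)]
stick_green [([0.458, -0.102, 0.049], 0.6)]
stick_blue [([0.621, -0.12, 0.048], 0.78)]
bin [([0.519, 0.211, 0.001], 0.69), ([0.465, -0.099, 0.054], 0.21)]
top [ 0.47496664 -0.04681758  1.13721374] [-0.01193356  0.71400176 -0.69972121  0.02119685] 593.6696545861978
stick_orange [([0.524, -0.336, 0.048], 0.9), ([0.562, -0.199, 0.05], 0.8), ([0.538, -0.269, 0.05], 0.76), ([0.481, -0.205, 0.048], 0.52)]
stick_green [([0.458, -0.102, 0.048], 0.76)]
stick_blue [([0.617, -0.12, 0.05], 0.73)]
bin [([0.515, 0.21, 0.0], 0.81)]
```

View pics/scene.png

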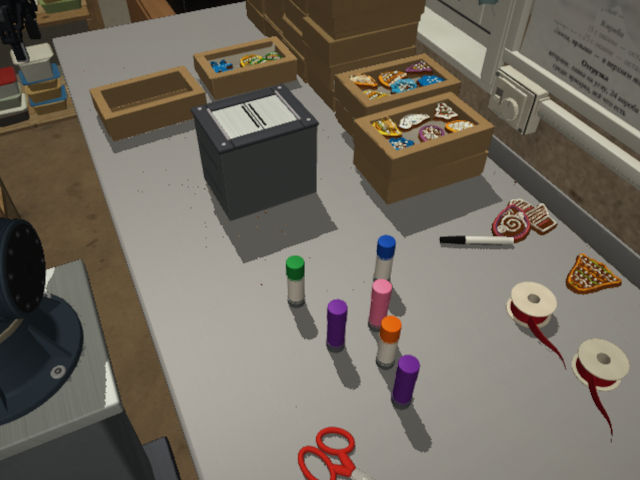

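View pics/top.png

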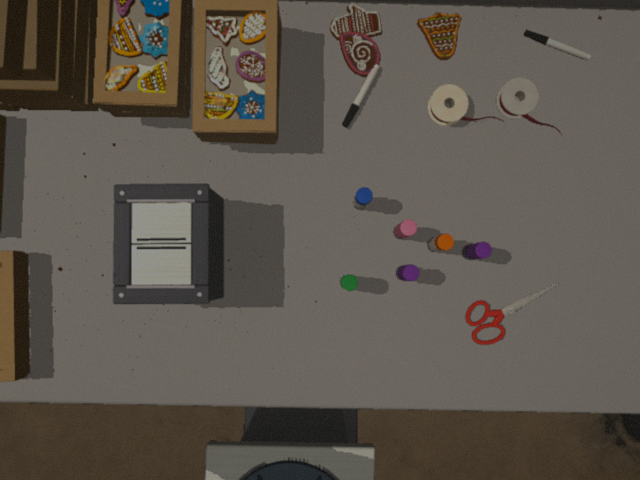

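The look-alikes are pink at scene (380,290) / top (407,228), purple at (337,310) / (409,272) and purple at (406,365) / (483,250). The stick I want has an orange cap and white barrel, at scene (390,330) / top (445,242), about (0.538, -0.27). Green is at (295,268) and blue at (386,245). The bin's seam runs along world y. Next I measure and check the choice in a crop.

```bash
cat > h.py <<'E'
import numpy as np
from scipy.spatial.transform import Rotation as R
from rig import ctrl
def rot(q): return R.from_quat(np.roll(q,-1)).as_matrix()
def pts(c,d):
    k=ctrl.calibration(c);K=np.array(k['camera_matrix'])
    v,u=np.mgrid[:480,:640]
    P=np.stack([(u-K[0,2])/K[0,0]*d,(v-K[1,2])/K[1,1]*d,d],-1)
    if c=='wrist':
        s=ctrl.sense();T=np.array(k['T_tool_cam'])
        P=P@T[:3,:3].T+T[:3,3]
        return P@rot(s['ee_rot']).T+s['ee_pos']
    return P@rot(k['orientation']).T+np.array(k['position'])
E
python3 - <<'E'
from h import *
import cv2
print('tool axes\n',rot(ctrl.sense()['ee_rot']).round(3), ctrl.sense()['qpos'])
z=np.load('pics/top.npz');p,d=z['p'],z['d'];P=pts('top',d)
m=(abs(P[...,2]-.17)<.008)&(d>0); m[:, :105]=0;m[:,235:]=0;m[:170]=0;m[320:]=0
q=P[m][:,:2].astype(np.float32);print('rim',cv2.minAreaRect(q),np.median(P[m][:,2]))
hsv=cv2.cvtColor(p,cv2.COLOR_RGB2HSV)
m=(hsv[...,0]<20)&(hsv[...,1]>180)&(P[...,2]>.085); m[:,:430]=0;m[:,460:]=0;m[:230]=0;m[255:]=0
q=P[m];print('cap',m.sum(),np.median(q,0),(q.min(0)+q.max(0))/2)
for c,(x,y) in dict(pink=(407,228),purp1=(409,272),purp2=(483,250),green=(349,282),blue=(364,196)).items(): print(c,P[y,x].round(3))
z=np.load('pics/scene.npz')['p'][220:420,260:460];cv2.imwrite('pics/crop.png',cv2.resize(z,(600,600),interpolation=2)[:,:,::-1])
E
```

```text
tool axes
 [[ 0.343 -0.    -0.939]
 [ 0.939 -0.     0.343]
 [-0.    -1.    -0.   ]] [ 1.22099195e+00  2.38208785e-01 -1.35509725e-02  1.31917155e+00
 -4.13148399e-05  1.57079394e+00]
rim ((0.5199975371360779, 0.21004489064216614), (0.19624662399291992, 0.15715406835079193), 1.809981346130371) 0.16864286479292934
cap 221 [ 0.53495147 -0.26693252  0.09948955] [ 0.51200276 -0.16485046  0.61152618]
pink [ 0.558 -0.201  0.1  ]
purp1 [ 0.481 -0.206  0.099]
purp2 [ 0.522 -0.336  0.098]
green [ 0.461 -0.101  0.098]
blue [ 0.613 -0.125  0.099]
```

View pics/crop.png

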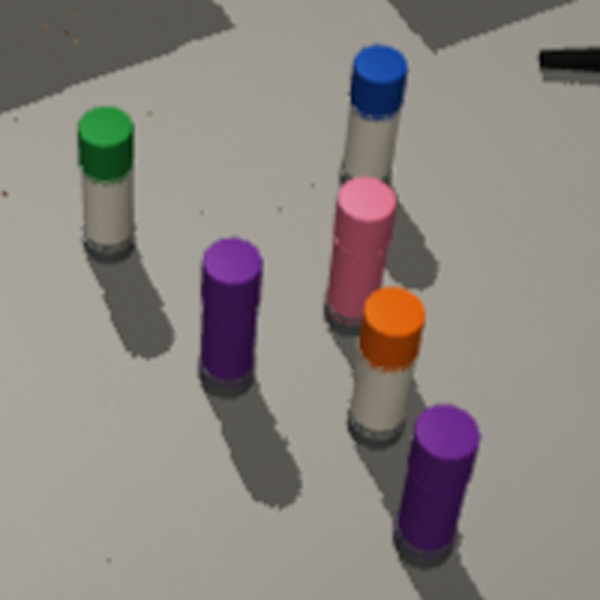

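The crop confirms it: orange cap and white barrel at crop (393,320), with pink and purple sticks about 70 mm away on either side. I'll close the jaws across that row, at yaw -0.26, after moving above the stick.

Request:
carry_out:
  commands:
    - [[35.7, -76.1, 0, -1.48], [35.7, -76.1, 0, -1.48], [35.7, -76.1, 0, -1.48], [35.7, -76.1, 0, -1.48], [35.7, -76.1, 0, -1.48]]
  hand: 100

```text
t: 1.12
ee_pos: [0.3131, 0.2086, 0.2565]
ee_rot: [0.7, -0.7, -0.098, 0.098]
ft_force: [1.1, 0.3, 0.3]
finger_gap: 0.0854
```

Request:
carry_out:
  commands:
    - [[22.4, -47.7, 0, -0.54], [22.4, -47.7, 0, -0.54], [22.4, -47.7, 0, -0.54], [22.4, -47.7, 0, -0.54], [22.4, -47.7, 0, -0.54]]

```text
t: 1.75
ee_pos: [0.4459, -0.0749, 0.2567]
ee_rot: [0.701, -0.701, 0.092, -0.093]
ft_force: [1.1, 0.7, 1.6]
finger_gap: 0.0854
```

Request:
carry_out:
  commands:
    - [[8.0, -17.0, 0, 0], [8.0, -17.0, 0, 0], [8.0, -17.0, 0, 0]]

```text
t: 2.12
ee_pos: [0.5254, -0.2447, 0.2568]
ee_rot: [0.701, -0.701, 0.092, -0.094]
ft_force: [0.5, 0.2, -0.8]
finger_gap: 0.0855
```

Request:
carry_out:
  commands:
    - [[1.1, -2.3, -2, 0], [1.1, -2.3, -2, 0], [1.1, -2.3, -2, 0]]

```text
t: 2.5
ee_pos: [0.536, -0.2672, 0.237]
ee_rot: [0.701, -0.701, 0.092, -0.093]
ft_force: [0.7, 0.7, 0.1]
finger_gap: 0.0855
```

```bash
python3 - <<'E'
from h import *
import cv2
p,d=ctrl.grab_frame('wrist');P=pts('wrist',d);print(ctrl.sense()['ee_pos'])
hsv=cv2.cvtColor(p,cv2.COLOR_RGB2HSV)
m=(hsv[...,0]<20)&(hsv[...,1]>150)&(abs(P[...,2]-.1)<.006)&(d>0)
q=P[m];print(m.sum())
if len(q): print(q.mean(0),(q[:,:2].min(0)+q[:,:2].max(0))/2,q.max(0)-q.min(0))
cv2.imwrite('pics/w1.png',p[:,:,::-1])
print([(r['centre'],r['score']) for r in ctrl.landmark_of('stick_orange','wrist')])
E
```

```text
[ 0.53619263 -0.26689179  0.23748448]
1308
[ 0.53692064 -0.26553874  0.09960034] [ 0.53664373 -0.26629443] [0.02830096 0.0286808  0.00816795]
[([0.5571, -0.198, 0.0499], 0.97), ([0.478, -0.2095, 0.0468], 0.95), ([0.5237, -0.3374, 0.0503], 0.82), ([0.5359, -0.2692, 0.0527], 0.65)]
```

View pics/w1.png

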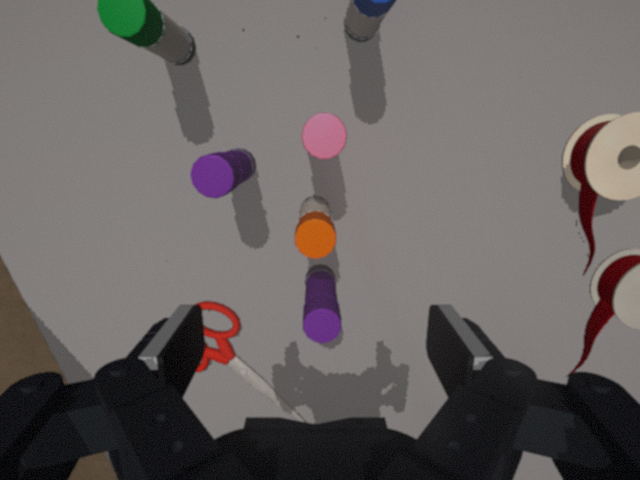

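The wrist view shows the orange cap at (316,236), centred between the fingers, and the jaw lanes left and right of it are free. It measures (0.537, -0.267, top 0.0996), so I descend.

Request:
carry_out:
  commands:
    - [[0.1, 0.1, -5, 0], [0.1, 0.1, -9, 0], [0.1, 0.1, -12, 0], [0.1, 0.1, -14.5, 0], [0.1, 0.1, -14.5, 0]]

```text
t: 3.22
ee_pos: [0.5364, -0.2644, 0.0921]
ee_rot: [0.701, -0.701, 0.091, -0.092]
ft_force: [0.2, -0.0, 0.3]
finger_gap: 0.0851
```

Request:
carry_out:
  commands:
    - [[0, 0, 0, 0], [0, 0, 0, 0], [0, 0, 0, 0], [0, 0, 0, 0], [0, 0, 0, 0]]
  hand: 15

```text
t: 3.85
ee_pos: [0.5369, -0.2647, 0.0932]
ee_rot: [0.701, -0.701, 0.091, -0.093]
ft_force: [0.2, 0.5, 5.4]
finger_gap: 0.0288
```

Request:
carry_out:
  commands:
    - [[0, 0, 3, 0], [0, 0, 8, 0], [0, 0, 14, 0], [0, 0, 20, 0], [0, 0, 25, 0]]
  hand: 0

```text
t: 4.47
ee_pos: [0.5368, -0.2647, 0.3462]
ee_rot: [-0.701, 0.701, -0.09, 0.094]
ft_force: [1.4, 0.2, -0.5]
finger_gap: 0.0284
```

```bash
python3 - <<'E'
from h import *
import cv2
s=ctrl.sense();print(s['ee_pos'],s['finger_gap'],s['ft_force'])
p,d=ctrl.grab_frame('scene');P=pts('scene',d)
cv2.imwrite('pics/s2.png',p[:,:,::-1])
for n in('stick_orange','stick_green','stick_blue'):print(n,[(np.round(r['centre'],3).tolist(),round(r['score'],2)) for r in ctrl.landmark_of(n,'scene')])
E
```

```text
[ 0.53676142 -0.26470676  0.34622005] 0.028413922018225415 [ 1.4114859   0.15172656 -0.46343493]
stick_orange [([0.521, -0.333, 0.052], 0.83), ([0.54, -0.267, 0.3], 0.58)]
stick_green [([0.462, -0.098, 0.054], 0.65), ([0.617, -0.121, 0.046], 0.46)]
stick_blue [([0.618, -0.122, 0.046], 0.61)]
```

View pics/s2.png

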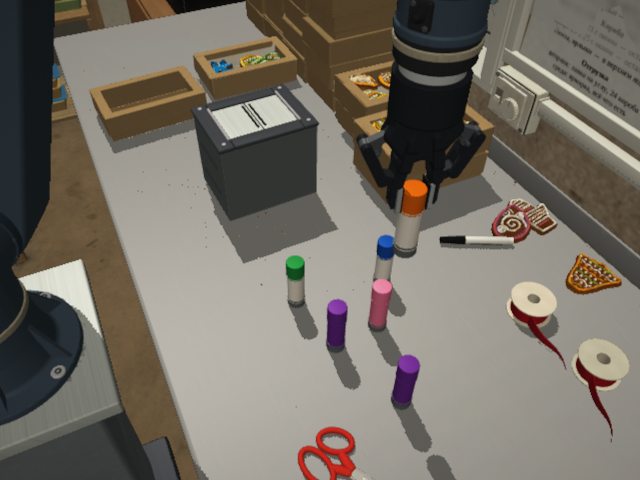

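Stick (scene (412,215)) is held upright with its foot at about 0.25, and green and blue haven't moved. Next I carry it to above the bin.

Request:
carry_out:
  commands:
    - [[-0.3, 4, 0, 0.04], [-0.6, 10, 0, 0.1], [-0.8, 16, 0, 0.17], [-1.0, 22, 0, 0.24], [-1.2, 28, 0, 0.295]]

```text
t: 5.3
ee_pos: [0.5243, 0.0168, 0.3428]
ee_rot: [0.707, -0.707, -0.014, 0.012]
ft_force: [1.6, 0.6, -1.2]
finger_gap: 0.0288
```

Request:
carry_out:
  commands:
    - [[-0.2, 6, 0, 0], [-0.4, 12, 0, 0], [-0.5, 17, 0, 0], [-0.5, 19.5, 0, 0], [-0.5, 19.5, 0, 0]]

```text
t: 5.92
ee_pos: [0.5186, 0.2133, 0.3409]
ee_rot: [-0.707, 0.707, 0.014, -0.014]
ft_force: [-0.4, -0.9, 0.5]
finger_gap: 0.0286
```

```bash
python3 - <<'E'
from h import *
import cv2
s=ctrl.sense();print(s['t'],s['ee_pos'],rot(s['ee_rot'])[:,0],s['finger_gap'],s['ft_force'])
p,d=ctrl.grab_frame('wrist');P=pts('wrist',d)
m=(abs(P[...,2]-.17)<.01)&(d>0)
print(cv2.minAreaRect(P[m][:,:2].astype(np.float32)))
cv2.imwrite('pics/w2.png',p[:,:,::-1])
p,d=ctrl.grab_frame('scene');P=pts('scene',d)
print([(np.round(r['centre'],3).tolist(),round(r['score'],2)) for r in ctrl.landmark_of('stick_orange','scene')])
E
```

```text
5.925 [0.51855494 0.21332563 0.34093   ] [ 9.99256958e-01  3.85425955e-02 -2.38695447e-05] 0.028621622084020488 [-0.35716686 -0.87088483  0.51628733]
((0.5196518898010254, 0.21129289269447327), (0.19644077122211456, 0.15537600219249725), 1.6613185405731201)
[([0.482, -0.206, 0.049], 0.95), ([0.557, -0.204, 0.048], 0.92), ([0.523, 0.211, 0.299], 0.91), ([0.521, -0.336, 0.053], 0.74), ([0.464, -0.102, 0.054], 0.31)]
```

View pics/w2.png

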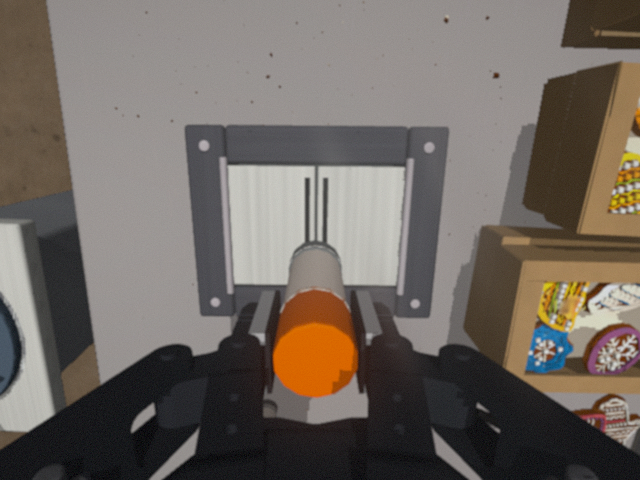

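The wrist view shows the seam at column 316 in line with the stick (foot at (316,250)). The jaws are along bin x and the bin is at (0.520, 0.211), so I push down.

Request:
carry_out:
  commands:
    - [[0.1, -0.2, -3, 0], [0.1, -0.2, -6, 0], [0.1, -0.2, -7.5, 0], [0.1, -0.2, -9, 0], [0.1, -0.2, -10.5, 0]]

```text
t: 6.7
ee_pos: [0.5205, 0.2088, 0.237]
ee_rot: [0.707, -0.707, -0.013, 0.011]
ft_force: [0.5, 0.4, 2.3]
finger_gap: 0.0284
```

Request:
carry_out:
  commands:
    - [[0, 0, -1.5, 0], [0, 0, -3.0, 0], [0, 0, -4.5, 0], [0, 0, -5.5, 0], [0, 0, -5.5, 0]]

```text
t: 7.32
ee_pos: [0.5199, 0.2086, 0.1805]
ee_rot: [-0.707, 0.707, 0.013, -0.012]
ft_force: [2.5, -0.5, -14.7]
finger_gap: 0.0283
```

Request:
carry_out:
  commands:
    - [[0, 0, -0.5, 0], [0, 0, -0.5, 0]]

```text
t: 7.58
ee_pos: [0.52, 0.2087, 0.1753]
ee_rot: [-0.707, 0.707, 0.013, -0.012]
ft_force: [1.2, 0.2, -6.5]
finger_gap: 0.0285
```

```bash
python3 - <<'E'
from h import *
import cv2
s=ctrl.sense();print(s['ee_pos'],s['finger_gap'],s['ft_force'])
p,d=ctrl.grab_frame('scene');q,d2=ctrl.grab_frame('wrist')
a=cv2.resize(p[40:240,150:400],(500,400));b=cv2.resize(q,(300,225))
o=np.zeros((400,800,3),np.uint8);o[:,:500]=a;o[:225,500:]=b
cv2.imwrite('pics/s3.png',o[:,:,::-1])
E
```

```text
[0.52001237 0.20866245 0.17525575] 0.028522368929644562 [ 1.17702854  0.18857865 -6.53998092]
```

View pics/s3.png

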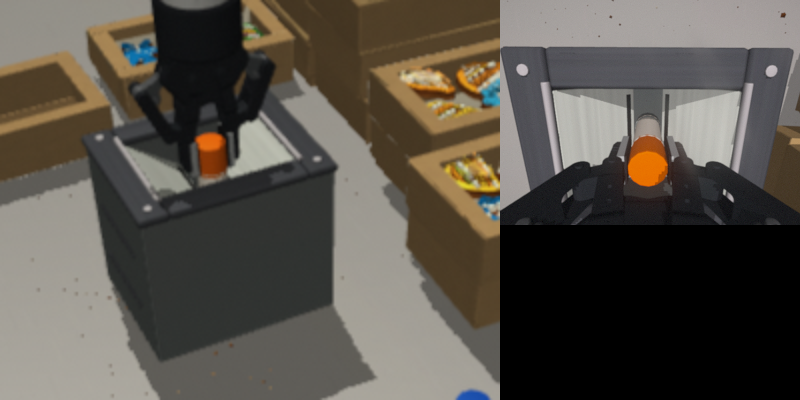

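In the scene half of the picture, the stick is through the lid, cap at (210,155), with the leaves parted and held by the fingers. The forces are small, so I go down the last 2 cm.

Request:
carry_out:
  commands:
    - [[0, 0, -0.7, 0], [0, 0, -1.4, 0], [0, 0, -2.1, 0], [0, 0, -2.1, 0], [0, 0, -2.1, 0]]

```text
t: 8.3
ee_pos: [0.52, 0.2086, 0.1544]
ee_rot: [-0.707, 0.707, 0.013, -0.012]
ft_force: [-0.4, -0.3, -0.6]
finger_gap: 0.0284
```

Request:
carry_out:
  commands:
    - [[0, 0, 0, 0], [0, 0, 0, 0], [0, 0, 0, 0], [0, 0, 0, 0], [0, 0, 0, 0]]
  hand: 66

```text
t: 8.93
ee_pos: [0.52, 0.2086, 0.1545]
ee_rot: [-0.707, 0.707, 0.013, -0.012]
ft_force: [-0.7, 0.6, 0.3]
finger_gap: 0.0563
```

```bash
python3 - <<'E'
from h import *
import cv2
s=ctrl.sense();print(s['ee_pos'],s['finger_gap'],s['ft_force'])
p,d=ctrl.grab_frame('scene');q,d2=ctrl.grab_frame('wrist')
a=cv2.resize(p[40:240,150:400],(400,320));b=cv2.resize(q,(400,300))
o=np.zeros((320,800,3),np.uint8);o[:,:400]=a;o[:300,400:]=b
cv2.imwrite('pics/s4.png',o[:,:,::-1])
E
```

```text
[0.52004585 0.20863331 0.15446278] 0.05633868386275044 [-0.71462039  0.57108928  0.27152351]
```

View pics/s4.png

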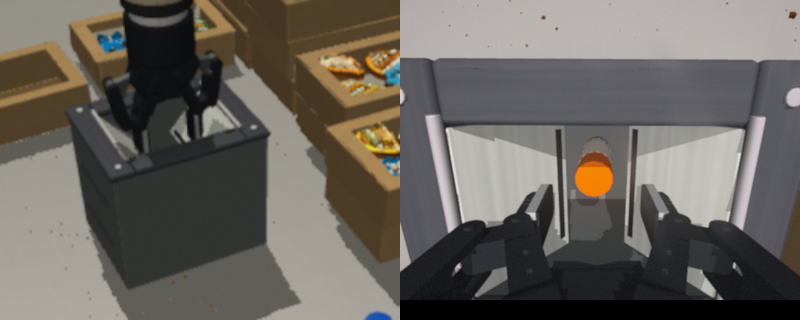

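The wrist half shows the orange cap small and deep at (594,178), standing on the bin floor between the parted leaves and clear of the fingers. I back straight up.

Request:
carry_out:
  commands:
    - [[0, 0, 1.5, 0], [0, 0, 4, 0], [0, 0, 8, 0], [0, 0, 13, 0], [0, 0, 18, 0]]

```text
t: 9.65
ee_pos: [0.5196, 0.2085, 0.3371]
ee_rot: [-0.707, 0.707, 0.013, -0.012]
ft_force: [0.8, 0.4, -1.1]
finger_gap: 0.0562
```

Request:
carry_out:
  commands:
    - [[0, 0, 1, 0], [0, 0, 1, 0], [0, 0, 1, 0], [0, 0, 1, 0]]

```text
t: 10.15
ee_pos: [0.5192, 0.2083, 0.3458]
ee_rot: [-0.707, 0.707, 0.012, -0.013]
ft_force: [-0.5, -0.4, 0.2]
finger_gap: 0.0563
```

```bash
python3 - <<'E'
from h import *
import cv2
s=ctrl.sense();print(s['t'],s['ee_pos'],s['finger_gap'],s['ft_force'])
p,d=ctrl.grab_frame('scene')
for n in('stick_orange','stick_green','stick_blue'):print(n,[(np.round(r['centre'],3).tolist(),round(r['score'],2)) for r in ctrl.landmark_of(n,'scene')])
q,d2=ctrl.grab_frame('wrist');P=pts('wrist',d2)
a=P[np.linalg.norm(P[...,:2]-[.52,.22],axis=-1)<.04];print('lid z',np.percentile(a[:,2],[5,50,95]))
a=cv2.resize(p,(400,300));b=cv2.resize(q,(400,300))
cv2.imwrite('pics/s5.png',np.hstack([a,b])[:,:,::-1])
E
```

```text
10.15 [0.51923081 0.20830541 0.34575804] 0.05634934434188752 [-0.49722966 -0.41810067  0.16826219]
stick_orange [([0.522, -0.332, 0.052], 0.83), ([0.558, -0.205, 0.049], 0.79), ([0.483, -0.206, 0.046], 0.64)]
stick_green [([0.464, -0.102, 0.053], 0.83)]
stick_blue [([0.618, -0.121, 0.047], 0.82)]
lid z [0.16706901 0.39539079 0.41530065]
```

View pics/s5.png

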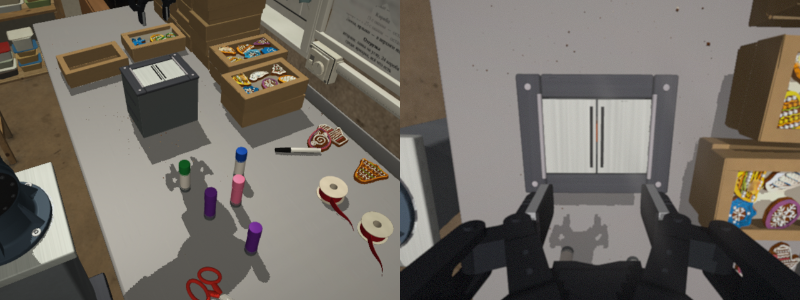

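The lid is shut level at (597,135) in the wrist half. Green (184,175) and blue (241,165) are standing where they were, and the gripper is clear, so I hand in.

```bash
python3 -c "
from rig import ctrl
print(ctrl.job_done())"
```

```text
the job is handed in; nothing more can be done
None
```

The orange-capped glue stick is in the bin and the job is handed in, at about 10 s of the 40 s allowed; the hand-in gives no verdict.

I gripped it by the cap, pushed it foot first through the lid with the fingers closing along the bin's x, and let go with the fingertips about 40 mm below the rim.

**Stick:** before I withdrew, the wrist camera showed it clear of the fingers and standing deep in the bin. I judged its depth by eye; resting on the floor puts its middle about 55 mm above the underside, under the 75 mm limit.

**Lid:** it looks shut in the last picture. My depth check there was spoiled because the fingers were in the sampled area: only the lowest reading, 0.167 m, is near rim height.

**Green and blue sticks:** both are upright and within about 6 mm of their first measured positions, which is near the camera's own error.

**Gripper:** it ended clear of everything. The wrist force briefly read about 15 N during the push and was near zero by release.

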